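# Draw out the sample tray

### The job

Two drawer boxes with clear lids stand on the bench. First push the empty tray, which was left part-way open, fully home; then hook a fingertip behind the front lip of the tray that carries the small amber bottle and draw it out all the way to its stop, so that the bottle can be reached. Do not grip or pinch the lips, do not touch or lift the amber bottle, which must stay standing in its tray, and leave the white bottle, the timer and the bung where they stand.

Things in the scene. Friction and masses are not known exactly. Their poses are not given: they have to be found in the camera images.
- sample_box: low fixed drawer box with the tray with the amber bottle: grey sides, clear lid, 82 mm deep, 117 mm wide, 78 mm high, open at the front. Origin: centre of its underside on the bench. Its own -x axis is the direction in which its tray slides out (roughly to the robot's left), y runs across the tray, z up. Both boxes look alike; either may be the left one.
- sample_lip (a point): front lip of the loaded tray. Point: middle of the top edge of its inner face, 45 mm above the bench; moves with the tray; axes as the box. Lip: upright wall 106 mm wide, 10 mm thick with the blue face. Behind it (+x) a finger well, 56 mm long in x, 94 wide, floor 10 mm above the bench, then a 3 mm cross wall (top at 28 mm), then the pan. Well stays outside the box.
- sample_face (a point): blue outer face of the front lip of the loaded tray, with a blank white card. Point: middle of its top edge, on the outer surface, 45 mm above the bench, 10 mm to the -x side of the lip point; axes as the box.
- sample_tray (a joint): travel of the tray with the amber bottle, m: 0 fully home, 0.075 at its outer stop; starts nearly home. Slides straight along the box's -x axis with about 2 N of friction and stays where it is left.
- amber_bottle: small amber bottle with a white cap, 30 mm across, 57 mm high, standing loose in the pan (72 mm long in x, 94 mm wide inside, walls 18 mm high) behind the finger well of its tray. Origin: centre of its underside, 10 mm above the bench.
- empty_box: low fixed drawer box with the empty tray: grey sides, clear lid, 82 mm deep, 117 mm wide, 78 mm high, open at the front. Origin: centre of its underside on the bench. Its own -x axis is the direction in which its tray slides out (roughly to the robot's left), y runs across the tray, z up. 
- empty_lip (a point): front lip of the empty tray. Point: middle of the top edge of its inner face, 45 mm above the bench; moves with the tray; axes as the box. Lip: upright wall 106 mm wide, 10 mm thick with the blue face. Behind it (+x) a finger well, 56 mm long in x, 94 wide, floor 10 mm above the bench, then a 3 mm cross wall (top at 28 mm), then the pan. Well stays outside the box.
- empty_face (a point): blue outer face of the front lip of the empty tray, with a blank white card. Point: middle of its top edge, on the outer surface, 45 mm above the bench, 10 mm to the -x side of the lip point; axes as the box.
- empty_tray (a joint): travel of the empty tray, m: 0 fully home against its stop, 0.075 fully out; starts part-way open. Slides and stays like the other.
- white_bottle: white bottle with a blue cap, 36 mm across, 78 mm high, loose bystander. Origin: centre of its underside.
- timer: white bench timer, 66x66x19 mm, loose bystander. Origin: centre of its underside.
- bung: red rubber bung, 35 mm across, 30 mm high, loose bystander. Origin: centre of its underside.

How it is judged:
By the outcome, as a careful person would: the job done as asked, in the order asked, and still so for the second after the job is handed in, with the robot touching nothing.
It also fails if it takes over 45 s, if anything falls off the work surface, if the arm or the gripper's body presses on something with over 40 N, if the wrist force passes 120 N, or if a joint passes its speed limit or range.

### The arm

A 6-joint arm with a two-finger parallel gripper is mounted at the origin on a cart in front of the work surface, level with it; the furniture and walls round the work are solid. World frame = base frame: x ahead of the robot, y to its left, z up, the work surface at z = 0. Lengths are in mm, angles in rad, forces in N, time in s.
With the tool pointing down it reaches from about 375 to 825 mm from the base axis. Payload 5.5 kg.
Tool frame: the origin (TCP) lies at the very end of the fingers, on their centre line; the grasp point (between the pads) lies 19 mm behind it; z points along the fingers, y is the line along which they close (so a half turn about z gives the same grasp; the last joint's range is limited). The gripper opens to 85 mm and grips with 20 to 120 N. Pads are 22 mm wide; open, the fingers measure 114 mm over their backs; the gripper's body (76 mm by 85 mm) begins 54 mm behind the grasp point. The pads swing forward as they close: fully open they stand 13 mm farther back than shut.
Start: joints at [1.229, 0.314, -0.047, 1.21, 0, 1.571], TCP at [201.107, 565.288, 197.099] pointing down, gripper open.
Joint ranges: [-2.67, 2.67], [-0.69, 1.73], [-1.03, 1.25], [-2.08, 2.16], [-1.42, 1.45], [-3.14, 3.14]. Speed limits (rad/s): [2.39, 2.39, 3.01, 3.14, 3.14, 3.14].

### API

Orientations are given as a rotation vector (axis times angle).
In Python, from bench import env gives the robot as it stands. The module is installed in compiled form; this text tells all that it offers.
- The arm moves only by the shell command python3 -m creep 'ROWS' [FORCE]. ROWS is JSON, a list of rows, each a list of 7 numbers: the turn, a rotation vector about the tool's x, y, z normalised to -1 to 1, where 1 is 180 degrees, then the shift along the tool's x, y, z normalised to -1 to 1, where 1 is 2 cm, then the gripper's target within -1 to 1 (fully open at 1, half-way at 0, shut at -1). In form: [[rx, ry, rz, x, y, z, claw], ...]. A call has 1 to 5 rows; each row shifts and turns the commanded pose from where the row before left it, along the tool's axes as they then stand; what a row does not reach is not made up. A row lasts 1/8 s, in which the tool goes at most 62.5 mm and 10.7 degrees, less where a joint would pass 70% of its speed; a pose out of reach is approached as far as the arm can. A call with a number of a shift or a turn outside -1 to 1 is refused whole. A call with a gripper value outside its range is refused whole. The fingers move at their own pace and stop on an object; FORCE is the grip in N (left out, the last holds). Time passes only in rows, so rows that do not move let the fingers close. It gives the time, the measured TCP pose, the force, the opening and the grip force at its end, in the units of the state.
- env.observe(): the state, without advancing time (a new reading comes with each control period).
- env.camera(name): name is "scene" or "top" or "wrist"; returns the picture (400x640x3 uint8, red, green, blue); there is no depth.
- env.calibration(name): a dict with "camera_matrix" (3x3 intrinsics, pixels), "R" (3x3) and "t" (3): a world point X has camera coordinates R X + t. Camera axes: x right, y down, z forward; pixel columns grow to the right and rows downward; lengths in mm; the calibration is good to about 2 mm. A picture is of the moment at which its call begins: read the wrist's pose just before it. calibration takes no time and is no camera call; for the wrist camera it gives the pose at the moment of the call.
- env.sign_off(): hands the job in; it is judged then, once.
The state is a dict: "time_s": time; "q": joint angles; "joint_vel": joint speeds; "effort": joint torques, N m; "position": TCP position; "tool_rot": TCP orientation; "contact_force": force on the tool from outside, world axes, zero at the start; "moment": the same for the moment, N m; "gripper_width": finger opening in mm; "grip_force": force on a finger pad.
Only numpy, scipy, OpenCV 4.12 (cv2) and the standard library are available. Lean on these libraries where they do the work, as an engineer would, in place of code of your own. Each camera call takes 0.05 s, during which the arm holds its last target. There are 200 camera calls.

## Working session

There is one attempt and no reset: what is moved stays moved. The work goes in short steps, Python scripts to look and compute and a shell command to move; the robot and the scene stay as the last step left them, time stands still between calls to the robot, and variables do not carry over. Pictures are saved under pics/ and viewed, at most 10 in all, crops included, and the job is handed in when it is done.

```bash
mkdir -p pics; python3 - <<'E'
from bench import env
import cv2,numpy as np
o=env.observe();print(o['time_s'],o['position'],o['tool_rot'],o['gripper_width'])
for n in('scene','top'):
    cv2.imwrite(f'pics/{n}0.png',env.camera(n)[:,:,::-1])
    c=env.calibration(n);print(n,-np.array(c['R']).T@np.array(c['t']))
E
```

```text
0.0 [200.90785923 564.67293283 196.21626296] [-5.34343720e-01 -3.09551640e+00  2.70056581e-03] 85.70965900789503
scene [  59.05178604 1023.8475013   732.22917881]
top [ 485.90623161  163.75488131 1215.74183017]
```

View pics/top0.png

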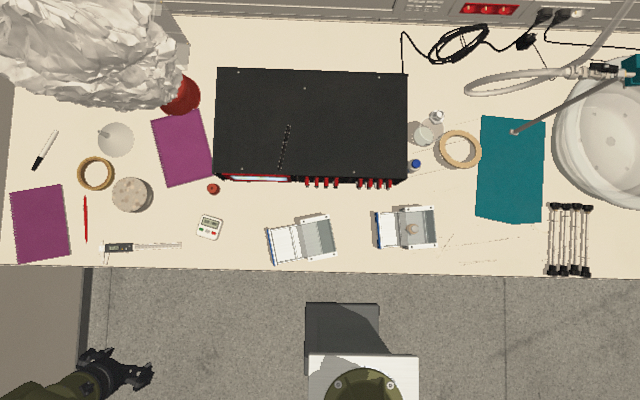

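View pics/scene0.png

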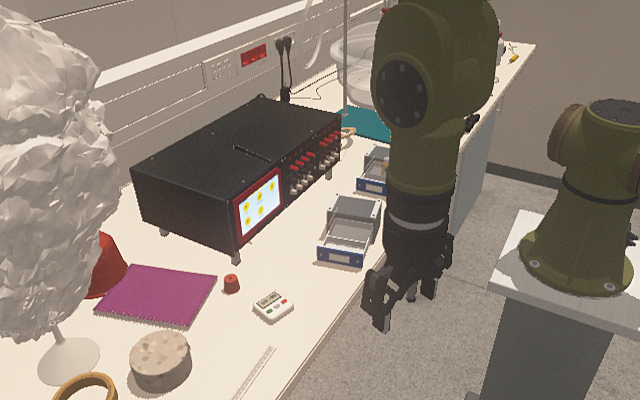

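The top view shows the empty tray's box on the left, around (300,240), and the box with the amber bottle at (405,228). The white bottle is at (414,165), the bung at (213,188) and the timer at (209,227). I'll zoom in to locate the boxes and lips.

```bash
python3 - <<'E'
import cv2
im=cv2.imread('pics/top0.png')
cv2.imwrite('pics/crop0.png',cv2.resize(im[195:275,255:455],None,fx=4,fy=4,interpolation=cv2.INTER_CUBIC))
E
cat > h.py <<'E'
from bench import env
import numpy as np
from scipy.spatial.transform import Rotation as Ro
def ray(n,uv,z):
    c=env.calibration(n);K,R,t=(np.array(c[k]) for k in("camera_matrix","R","t"))
    C=-R.T@t;d=R.T@np.linalg.solve(K,[*uv,1]);return (C+d*(z-C[2])/d[2])
def proj(n,X):
    c=env.calibration(n);K,R,t=(np.array(c[k]) for k in("camera_matrix","R","t"))
    p=K@(R@np.array(X)+t);return p[:2]/p[2]
E
python3 - <<'E'
from h import *
for u in [(209,227),(213,188),(414,165),(300,240)]:print(u,ray('top',u,20).round())
a=ray('top',(300,240),45);print(ray('top',(301,240),45)-a)
E
```

```text
(209, 227) [506. 456.  20.]
(213, 188) [619. 450.  20.]
(414, 165) [ 706. -139.   20.]
(300, 240) [475. 192.  20.]
[ 0.07355893 -2.83046993  0.        ]
```

View pics/crop0.png

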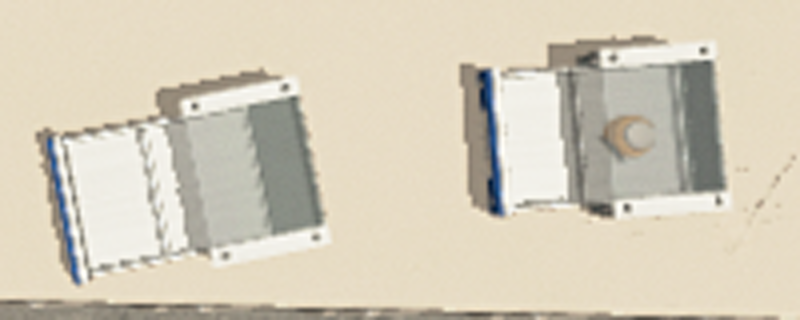

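The crop shows the blue lip edges running from (50,135) to (80,283) on the left and from (485,70) to (498,213) on the right, plus the white rails of both lids. Next I'll compute lip centres and axes.

```bash
cat > lips.py <<'E'
from h import *
import cv2
def lips(n,im,minA=25):
    hsv=cv2.cvtColor(im,cv2.COLOR_BGR2HSV);m=cv2.inRange(hsv,(105,120,40),(125,255,220))
    m=cv2.morphologyEx(m,cv2.MORPH_CLOSE,np.ones((3,3)))
    for c in cv2.findContours(m,0,2)[0]:
        if cv2.contourArea(c)<minA: continue
        print(n,cv2.contourArea(c),cv2.boundingRect(c),cv2.boxPoints(cv2.minAreaRect(c)).round(1).tolist())
E
python3 - <<'E'
from lips import *
for n in('top','scene'):lips(n,cv2.imread(f'pics/{n}0.png'))
f=lambda u,z:ray('top',(255+(u[0]-1.5)/4,195+(u[1]-1.5)/4),z)
for nm,lip,rail in(('L',[(52,135),(80,283)],[(180,100),(298,80),(208,262),(328,237)]),('R',[(491,70),(502,213)],[(595,50),(715,42),(605,217),(730,205)])):
    a,b=[f(u,45) for u in lip];r=[f(u,78) for u in rail]
    d=b-a;print(nm,'face mid',(a+b)/2,'len',np.linalg.norm(d),'out-ang from lip',np.degrees(np.arctan2(-d[0],d[1]))%180 ,np.degrees(np.arctan2(-d[0],-d[1])))
    for p,q in((0,1),(2,3)):
        e=r[p]-r[q];print(' rail',np.linalg.norm(e),'ang',np.degrees(np.arctan2(e[1],e[0])))
    print(' box ctr',sum(r)/4,'front mid',(r[0]+r[2])/2)
    l=a-b;print(' lip normal ang',np.degrees(np.arctan2(l[1],l[0]))+90)
E
```

```text
top 28.0 (375, 213, 5, 35) [[374.3999938964844, 213.10000610351562], [376.8999938964844, 212.8000030517578], [379.8999938964844, 246.89999389648438], [377.3999938964844, 247.10000610351562]]
top 41.5 (412, 160, 8, 8) [[412.0, 160.0], [419.0, 160.0], [419.0, 167.0], [412.0, 167.0]]
L face mid [454.45350128 272.43134294  45.        ] len 105.93116701395076 out-ang from lip 102.85785422862503 77.14214577137498
 rail 82.89654717144998 ang 101.19820925541254
 rail 84.19118055539967 ang 103.09316270432748
 box ctr [485.5676807  141.38528755  78.        ] front mid [476.77491291 182.21547794  78.        ]
 lip normal ang 102.85785422862503
R face mid [510.12163349 -32.11819246  45.        ] len 102.0183359213788 out-ang from lip 95.20302191700746 84.79697808299252
 rail 84.81131920601106 ang 95.40978292427587
 rail 87.8109154683696 ang 96.86008014114036
 box ctr [ 521.60443802 -141.66036397   78.        ] front mid [516.9833249 -98.7564091  78.       ]
 lip normal ang 95.20302191700748
```

```bash
python3 -m creep '[[0,0,-0.045,0,0,0,-1],[0,0,-0.045,0,0,0,-1],[0,0,-0.045,0,0,0,-1],[0,0,-0.045,0,0,0,-1],[0,0,0,0,0,0,-1]]' 40
cat > go.py <<'E'
import sys
from h import *
o=env.observe();R=Ro.from_rotvec(o['tool_rot']).as_matrix();p=np.array(o['position'])
print('t',o['time_s'],'p',p.round(1),'tool y ang',np.degrees(np.arctan2(R[1,1],R[0,1])).round(2),'z',R[:,2].round(3),'F',np.round(o['contact_force'],1),'w',round(o['gripper_width'],1))
if len(sys.argv)>1:print('tool shift/20mm',(R.T@(np.array(eval(sys.argv[1]))-p)/20).round(2))
E
python3 go.py '(445,316,120)'
```

```text
time_s: 0.72
position: [201.0, 565.0, 196.6]
tool_rot: [0.348, -3.122, 0.001]
contact_force: [0.2, 0.6, 0.5]
gripper_width: -0.0
grip_force: 0.0
t 0.725 p [201.  565.  196.6] tool y ang 102.73 z [-0.    -0.001 -1.   ] F [0.2 0.6 0.5] w -0.0
tool shift/20mm [ -9.16 -14.83   3.84]
```

```bash
R='see'; python3 -m creep '[[0,0,0,-0.61,-0.99,0.1,-1],[0,0,0,-0.61,-0.99,0.1,-1],[0,0,0,-0.61,-0.99,0.1,-1],[0,0,0,-0.61,-0.99,0.1,-1],[0,0,0,-0.61,-0.99,0.1,-1]]' >/dev/null
python3 -m creep '[[0,0,0,-0.61,-0.99,0.1,-1],[0,0,0,-0.61,-0.99,0.1,-1],[0,0,0,-0.61,-0.99,0.1,-1],[0,0,0,-0.61,-0.99,0.1,-1],[0,0,0,-0.61,-0.99,0.1,-1]]' >/dev/null
python3 -m creep '[[0,0,0,-0.61,-0.99,0.5,-1],[0,0,0,-0.61,-0.99,0.5,-1],[0,0,0,-0.61,-0.99,0.5,-1],[0,0,0,-0.61,-0.99,0.5,-1],[0,0,0,-0.61,-0.99,0.5,-1]]' 
python3 go.py '(445,316,25)'
python3 - <<'E'
from h import *
import cv2
cv2.imwrite('pics/w1.png',env.camera('wrist')[:,:,::-1])
u=np.array([-.216,.976,0]);m=np.array([454.5,272.4,45])
print(proj('wrist',m),[proj('wrist',m+s*53*np.array([.976,.216,0])).round() for s in(1,-1)])
E
```

```text
time_s: 2.6
position: [446.2, 314.0, 126.8]
tool_rot: [-0.347, 3.122, -0.0]
contact_force: [-0.3, -0.0, -0.7]
gripper_width: 0.1
grip_force: 0.0
t 2.6 p [446.2 314.  126.8] tool y ang 102.68 z [ 0. -0. -1.] F [-0.3 -0.  -0.7] w 0.1
tool shift/20mm [0.04 0.11 5.09]
[271.46985767 197.7442333 ] [array([274., 257.]), array([269., 132.])]
```

View pics/w1.png

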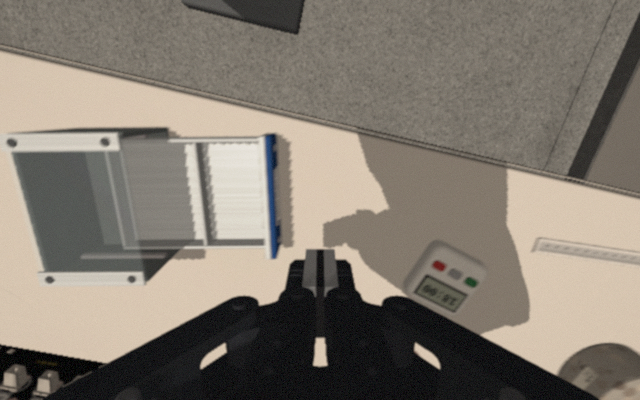

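The lip appears at (264–277, 135–258), which matches my prediction of (271,198). Now I'll descend in front of it.

```bash
python3 -m creep '[[0,0,0,0,0,1,-1],[0,0,0,0,0.1,1,-1],[0,0,0,0,0,1,-1],[0,0,0,0,0,1,-1],[0,0,0,0,0,0.8,-1]]' >/dev/null
python3 -m creep '[[0,0,0,0,0,0.2,-1],[0,0,0,0,-0.4,0,-1],[0,0,0,0,-0.4,0,-1],[0,0,0,0,-0.4,0,-1],[0,0,0,0,-0.2,0,-1]]' >/dev/null; python3 go.py
python3 -m creep '[[0,0,0,0,-0.2,0,-1],[0,0,0,0,-0.2,0,-1],[0,0,0,0,-0.2,0,-1]]'>/dev/null; python3 go.py
```

```text
t 3.9 p [451.6 290.4  27.5] tool y ang 102.78 z [ 0.001  0.    -1.   ] F [ 0.   0.3 -1.7] w 0.1
t 4.275 p [453.9 279.   27.1] tool y ang 102.82 z [-0. -0. -1.] F [ 0.9 -0.3 -0.3] w -0.1
```

```bash
for i in 1; do python3 -m creep '[[0,0,0,0,-0.2,0,-1],[0,0,0,0,-0.2,0,-1],[0,0,0,0,-0.2,0,-1]]'>/dev/null; python3 go.py; done
python3 -m creep '[[0,0,0,0,-0.2,0,-1],[0,0,0,0,-0.2,0,-1]]'>/dev/null; python3 go.py
```

```text
t 4.65 p [456.6 267.3  27.1] tool y ang 102.82 z [-0. -0. -1.] F [-0.1 -0.2 -0.9] w 0.2
t 4.9 p [458.4 259.4  27.1] tool y ang 102.81 z [ 0. -0. -1.] F [ 0.2 -0.5  0.1] w 0.1
```

```bash
python3 - <<'E'
from h import *
import cv2
w=env.camera('wrist')[:,:,::-1];s=env.camera('scene')[:,:,::-1]
cv2.imwrite('pics/w2.png',np.hstack([w[100:400,0:400],cv2.resize(s[180:280,290:400],(330,300))]))
E
```

```text
(no output)
```

View pics/w2.png

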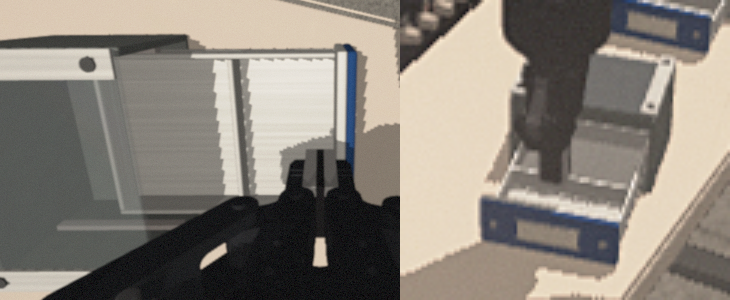

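```bash
python3 - <<'E'
from h import *
import cv2
o=env.observe();p=np.array(o['position']);print('tcp px',proj('wrist',p),p)
for u in [(350,145),(352,262),(354,145),(335,145),(238,290),(217,160),(115,150),(112,180)]:print(u,ray('wrist',u,45).round(1),ray('wrist',u,78).round(1))
t=env.camera('top')[:,:,::-1];s=env.camera('scene')[:,:,::-1]
cv2.imwrite('pics/t3.png',np.hstack([cv2.resize(t[195:275,255:355],None,fx=4,fy=4),cv2.resize(s[180:280,290:390],None,fx=3.2,fy=3.2)]))
for X in([454.5,272.4,45],p,[*p[:2],10]):print(proj('scene',X),proj('top',X))
E
```

```text
tcp px [320.02322399 236.3581254 ] [458.36725479 259.30541537  27.10377279]
(350, 145) [401.9 261.3  45. ] [399.2 257.6  78. ]
(352, 262) [462.  277.8  45. ] [446.8 270.6  78. ]
(354, 145) [401.5 263.2  45. ] [398.8 259.1  78. ]
(335, 145) [403.5 254.3  45. ] [400.4 252.   78. ]
(238, 290) [492.4 220.5  45. ] [471.  225.2  78. ]
(217, 160) [423.3 199.6  45. ] [416.2 208.7  78. ]
(115, 150) [429.4 150.6  45. ] [421.  169.9  78. ]
(112, 180) [444.8 149.9  45. ] [433.2 169.2  78. ]
[339.53571111 249.75904359] [271.12338417 246.78814306]
[340.69868221 252.22248919] [276.33387338 245.39612112]
[340.6282111  258.07762985] [276.81205435 245.27138892]
```

View pics/t3.png

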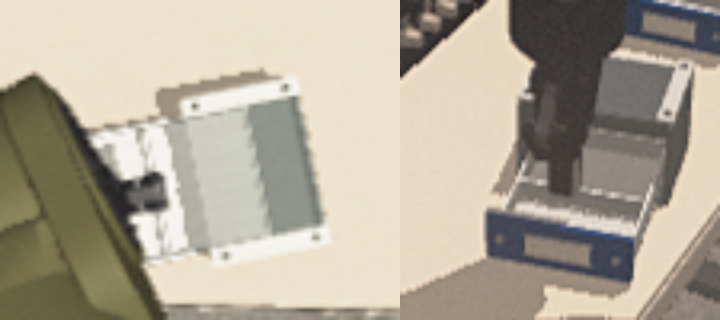

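```bash
python3 - <<'E'
from h import *
import cv2
o=env.observe();p=np.array(o['position'])
for dz in(0,10,20,30,40,50):
    q=p+[0,0,dz];print(dz,proj('wrist',q).round(1),proj('scene',q).round(1),proj('top',q).round(1))
w=env.camera('wrist')[:,:,::-1]
cv2.imwrite('pics/w4.png',cv2.resize(w[200:330,250:400],None,fx=4,fy=4))
E
```

```text
0 [320.1 236.3] [340.6 252.3] [276.2 245.4]
10 [320.1 243.1] [340.7 248.8] [275.9 245.5]
20 [320.1 250.6] [340.7 245.3] [275.6 245.6]
30 [320.2 259. ] [340.8 241.8] [275.3 245.6]
40 [320.2 268.5] [340.8 238.2] [275.  245.7]
50 [320.2 279.3] [340.8 234.6] [274.7 245.8]
```

View pics/w4.png

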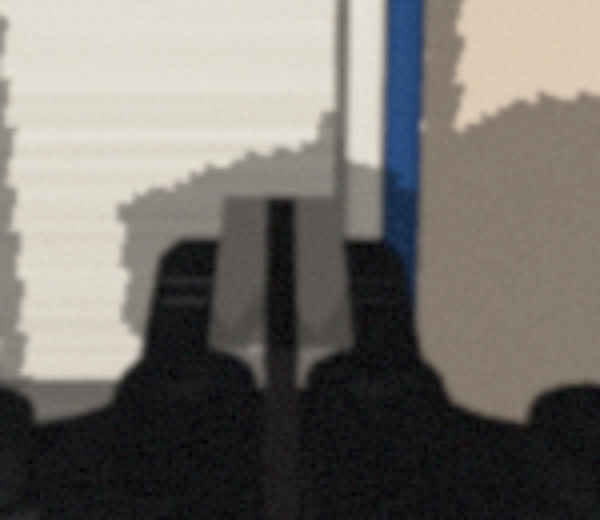

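The pictures show the closed fingertip inside the well outline. It sits about 36 mm higher than the TCP reading suggests (scene tip row about 239, predicted 252), and it passed over the lip without touching. The tray hasn't moved. I'll back out the same way and probe the bench gently to find the true tip height.

```bash
python3 -m creep '[[0,0,0,0,0.98,0,-1],[0,0,0,0,0.98,0,-1],[0,0,0,0,0.98,0,-1],[0,0,0,0,0,0.5,-1],[0,0,0,0,0,0,-1]]'>/dev/null; python3 go.py
for i in 1 2; do :; done
python3 -m creep '[[0,0,0,0,0,0.35,-1],[0,0,0,0,0,0.15,-1],[0,0,0,0,0,0.15,-1],[0,0,0,0,0,0,-1]]'>/dev/null; python3 go.py
```

```text
t 5.775 p [444.1 316.7  15.9] tool y ang 102.87 z [-0.002 -0.002 -1.   ] F [ 1.5 -0.8 -0.6] w 0.2
t 6.275 p [445.2 316.8   3.9] tool y ang 102.8 z [-0. -0. -1.] F [ 0.1 -0.2 -0.8] w 0.1
```

```bash
python3 -m creep '[[0,0,0,0,0,0.2,-1],[0,0,0,0,0,0.2,-1],[0,0,0,0,0,0.1,-1],[0,0,0,0,0,0,-1]]'>/dev/null; python3 go.py
python3 -m creep '[[0,0,0,0,0,0.1,-1],[0,0,0,0,0,0.1,-1],[0,0,0,0,0,0.1,-1],[0,0,0,0,0,0,-1]]'>/dev/null; python3 go.py
python3 - <<'E'
from h import *
import cv2
s=env.camera('scene')[:,:,::-1]
p=np.array(env.observe()['position']);print([proj('scene',p+[0,0,d]).round(1) for d in(0,20,40)])
cv2.imwrite('pics/s5.png',cv2.resize(s[150:290,280:400],None,fx=4,fy=4))
E
```

```text
t 6.775 p [445.  317.   -6.2] tool y ang 102.82 z [-0. -0. -1.] F [-0.5  0.7 -0.2] w 0.1
t 7.275 p [445.1 316.9 -12.1] tool y ang 102.82 z [-0. -0. -1.] F [-0.1  0.1  0.2] w -0.1
[array([333.5, 282.5]), array([333.5, 275.6]), array([333.5, 268.7])]
```

View pics/s5.png

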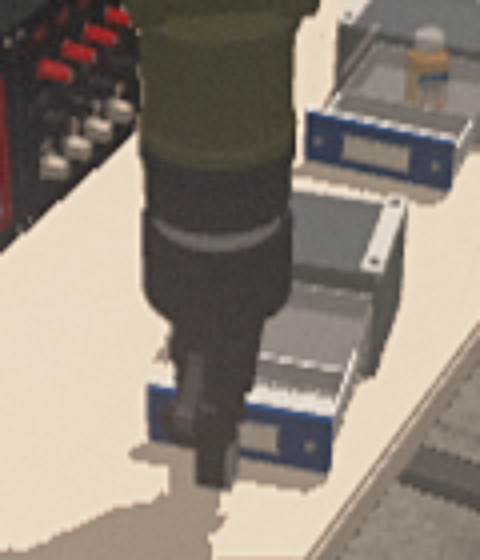

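The tip is at scene pixel (334,272), about 22 mm above the bench and in front of the blue face, with the reading at -12. That confirms the offset of about 33 mm. Now I'll push.

```bash
python3 -m creep '[[0,0,0,0,-0.5,0,-1],[0,0,0,0,-0.4,0,-1],[0,0,0,0,-0.3,0,-1],[0,0,0,0,-0.2,0,-1],[0,0,0,0,-0.2,0,-1]]'>/dev/null; python3 go.py
python3 -m creep '[[0,0,0,0,-0.2,0,-1],[0,0,0,0,-0.2,0,-1]]'>/dev/null; python3 go.py
python3 -m creep '[[0,0,0,0,-0.2,0,-1],[0,0,0,0,-0.2,0,-1]]'>/dev/null; python3 go.py
```

```text
t 7.95 p [452.3 286.  -11.9] tool y ang 102.82 z [-0.     0.001 -1.   ] F [-0.6  2.6 -0.2] w -0.0
t 8.2 p [454.2 278.1 -11.8] tool y ang 102.83 z [-0.  0. -1.] F [-0.3  1.8 -0.8] w -0.4
t 8.45 p [456.  270.1 -11.9] tool y ang 102.82 z [ 0.  0. -1.] F [-1.   1.1  0.3] w -0.3
```

```bash
python3 -m creep '[[0,0,0,0,-0.15,0,-1],[0,0,0,0,-0.15,0,-1]]'>/dev/null; python3 go.py
python3 -m creep '[[0,0,0,0,-0.1,0,-1],[0,0,0,0,0,0,-1]]'>/dev/null; python3 go.py
python3 -m creep '[[0,0,0,0,-0.1,0,-1],[0,0,0,0,0,0,-1]]'>/dev/null; python3 go.py
```

```text
t 8.7 p [457.4 264.3 -11.8] tool y ang 102.81 z [ 0.  0. -1.] F [-0.6  1.6 -0.2] w 0.1
t 8.95 p [457.9 262.1 -11.9] tool y ang 102.8 z [ 0.    -0.001 -1.   ] F [ 0.5  0.  -0.4] w 0.4
t 9.2 p [458.3 260.4 -11.9] tool y ang 102.81 z [ 0. -0. -1.] F [ 0.6  1.  -0.1] w -0.1
```

```bash
for k in 1; do python3 -m creep '[[0,0,0,0,-0.1,0,-1],[0,0,0,0,0,0,-1]]'>/dev/null; python3 go.py
python3 -m creep '[[0,0,0,0,-0.1,0,-1],[0,0,0,0,0,0,-1]]'>/dev/null; python3 go.py
python3 -m creep '[[0,0,0,0,-0.1,0,-1],[0,0,0,0,0,0,-1]]'>/dev/null; python3 go.py; done
```

```text
t 9.45 p [458.7 258.6 -11.9] tool y ang 102.81 z [ 0.  0. -1.] F [0.4 2.2 0.9] w -0.2
t 9.7 p [458.7 258.7 -11.8] tool y ang 102.87 z [-0.001  0.004 -1.   ] F [-1.3  9.2 -1.9] w 0.2
t 9.95 p [458.6 258.7 -11.7] tool y ang 102.93 z [-0.002  0.008 -1.   ] F [-3.7 14.8 -3.2] w -0.2
```

Contact rose to 15 N with no further travel, so the empty tray is home. I'll back off, rise, and check.

```bash
python3 -m creep '[[0,0,0,0,0.6,0,-1],[0,0,0,0,1,0,-1],[0,0,0,0,1,-0.5,-1],[0,0,0,0,0,-1,-1],[0,0,0,0,0,-1,-1]]'>/dev/null
python3 -m creep '[[0,0,0,0,0,-1,-1],[0,0,0,0,0,-1,-1],[0,0,0,0,0,-1,-1],[0,0,0,0,0,0,-1]]'>/dev/null
python3 go.py '(513.4,-66,95)'
python3 - <<'E'
from h import *
import cv2
o=env.observe();print('q',np.round(o['q'],2))
c=env.calibration('wrist');print('cam',-np.array(c['R']).T@np.array(c['t'])-o['position'])
cv2.imwrite('pics/w6.png',env.camera('wrist')[:,:,::-1])
print('pred home lip',proj('wrist',(462.3,246.6,45)))
E
```

```text
t 11.075 p [449.1 307.  100.2] tool y ang 102.86 z [ 0.003  0.002 -1.   ] F [ 0.2  0.5 -0.2] w -0.2
tool shift/20mm [  1.02 -18.9    0.23]
q [ 0.6   0.27 -0.34  0.96 -0.    0.38]
cam [-70.12873875 -16.40528255 176.79644176]
pred home lip [237.26426046 209.41754293]
```

View pics/w6.png

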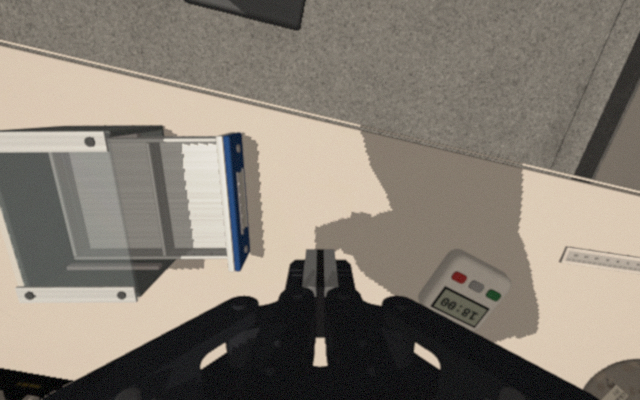

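The wrist view shows the empty tray's lip at about (232,200), against a predicted home position of (237,209). Only the well is outside the box, so the tray is home. I'll turn the tool so its thin side lies along the other tray's slide direction, then go over the loaded well.

```bash
python3 -m creep '[[0,0,0.054,0,0,0,-1],[0,0,0.054,0,0,0,-1],[0,0,0.054,0,0,0,-1],[0,0,0.054,0,0,0,-1],[0,0,0.054,0,0,0,-1]]'>/dev/null
python3 -m creep '[[0,0,0.054,0,0,0,-1],[0,0,0.054,0,0,0,-1],[0,0,0.054,0,0,0,-1],[0,0,0.054,0,0,0,-1],[0,0,0.055,0,0,0,-1]]'>/dev/null
python3 -m creep '[[0,0,0,0,0,0,-1]]'>/dev/null
python3 go.py '(513.4,-66,95)'
```

```text
t 12.5 p [447.2 305.2  97.1] tool y ang 5.55 z [-0.001 -0.001 -1.   ] F [-0.2  0.4 -0.5] w -0.3
tool shift/20mm [-18.79   1.5    0.12]
```

```bash
python3 -m creep '[[0,0,0,-0.99,0.08,0,-1],[0,0,0,-0.99,0.08,0,-1],[0,0,0,-0.99,0.08,0,-1],[0,0,0,-0.99,0.08,0,-1],[0,0,0,-0.99,0.08,0,-1]]'>/dev/null
python3 -m creep '[[0,0,0,-0.99,0.08,0,-1],[0,0,0,-0.99,0.08,0,-1],[0,0,0,-0.99,0.08,0,-1],[0,0,0,-0.99,0.08,0,-1],[0,0,0,-0.99,0.08,0,-1]]'>/dev/null
python3 -m creep '[[0,0,0,-0.99,0.08,0,-1],[0,0,0,-0.99,0.08,0,-1],[0,0,0,-0.99,0.08,0,-1],[0,0,0,-0.99,0.08,0,-1],[0,0,0,-0.99,0.08,0,-1]]'>/dev/null
python3 -m creep '[[0,0,0,-0.99,0.08,0,-1],[0,0,0,-0.99,0.08,0,-1],[0,0,0,-0.99,0.08,0,-1],[0,0,0,-0.99,0.08,0,-1],[0,0,0,0,0,0,-1]]'>/dev/null
python3 go.py '(513.4,-66,-8)'
python3 - <<'E'
from lips import *
w=env.camera('wrist')[:,:,::-1].copy();cv2.imwrite('pics/w7.png',w);lips('wrist',w,100)
for X in([510.1,-32.1,45],[505,15,45]):print(proj('wrist',X))
m=np.array([510.1,-32.1,45])
for s in(-53,53):print(proj('wrist',m+s*np.array([.995,.096,0])))
E
```

```text
t 15.0 p [514.  -67.9  98.1] tool y ang 5.31 z [ 0. -0. -1.] F [-1.  -0.3  0.2] w 0.2
tool shift/20mm [ 0.1  -0.02  5.31]
wrist 1142.0 (545, 307, 45, 37) [[540.5, 321.5], [564.0, 298.0], [594.0, 328.0], [570.5, 351.5]]
wrist 998.5 (247, 152, 146, 12) [[246.89999389648438, 153.10000610351562], [391.8999938964844, 151.60000610351562], [392.0, 162.0], [247.0, 163.5]]
[316.99362777 164.6721709 ]
[315.78229562  94.30162033]
[242.52453521 164.89167894]
[391.49268689 164.45257452]
```

The blue face's top edge is at rows 162–163, centred at column 319.5, within about 1 mm of the prediction. The tool is centred on it, so I'll descend into the well.

```bash
python3 -m creep '[[0,0,0,0.1,0,0.9,-1],[0,0,0,0,0,0.9,-1],[0,0,0,0,0,0.6,-1],[0,0,0,0,0,0,-1]]'>/dev/null; python3 go.py
python3 -m creep '[[0,0,0,0,0,0.6,-1],[0,0,0,0,0,0.6,-1],[0,0,0,0,0,0.3,-1],[0,0,0,0,0,0,-1]]'>/dev/null; python3 go.py
python3 -m creep '[[0,0,0,0,0,0.4,-1],[0,0,0,0,0,0.4,-1],[0,0,0,0,0,0.4,-1],[0,0,0,0,0,0,-1]]'>/dev/null; python3 go.py
```

```text
t 15.55 p [512.7 -63.8  49.3] tool y ang 5.47 z [-0.002  0.    -1.   ] F [ 0.4 -0.3  0.1] w 0.0
t 16.05 p [513.  -64.2  19.5] tool y ang 5.43 z [-0.001  0.    -1.   ] F [0.5 0.1 0.6] w 0.3
t 16.55 p [512.8 -64.2  -4.8] tool y ang 5.44 z [-0.002  0.    -1.   ] F [-0.6 -0.8 -0.9] w -0.2
```

```bash
python3 -m creep '[[0,0,0,0.2,0,0.2,-1],[0,0,0,0.15,0,0,-1],[0,0,0,0.1,0,0,-1],[0,0,0,0.1,0,0,-1],[0,0,0,0.1,0,0,-1]]'>/dev/null; python3 go.py
python3 -m creep '[[0,0,0,0.1,0,0,-1],[0,0,0,0.1,0,0,-1],[0,0,0,0.15,0,0,-1],[0,0,0,0.15,0,0,-1]]'>/dev/null; python3 go.py
python3 -m creep '[[0,0,0,0.15,0,0,-1],[0,0,0,0.15,0,0,-1],[0,0,0,0.15,0,0,-1],[0,0,0,0.15,0,0,-1],[0,0,0,0.15,0,0,-1]]'>/dev/null; python3 go.py
python3 - <<'E'
from h import *
import cv2
cv2.imwrite('pics/s8.png',cv2.resize(env.camera('scene')[120:280,300:440,::-1],None,fx=4,fy=3.5))
E
```

```text
t 17.175 p [512.5 -51.2  -7.8] tool y ang 5.44 z [ 0. -0. -1.] F [-0.6  0.  -0. ] w -0.3
t 17.675 p [511.5 -41.4  -7.9] tool y ang 5.43 z [ 0. -0. -1.] F [ 0.3 -1.8  0.3] w -0.0
t 18.3 p [509.9 -26.2  -7.9] tool y ang 5.44 z [-0. -0. -1.] F [-0.9 -2.3  1.1] w 0.3
```

```bash
python3 -m creep '[[0,0,0,0.15,0,0,-1],[0,0,0,0.2,0,0,-1],[0,0,0,0.2,0,0,-1],[0,0,0,0.2,0,0,-1],[0,0,0,0.2,0,0,-1]]'>/dev/null; python3 go.py
python3 -m creep '[[0,0,0,0.2,0,0,-1],[0,0,0,0.2,0,0,-1],[0,0,0,0.15,0,0,-1],[0,0,0,0.15,0,0,-1]]'>/dev/null; python3 go.py
python3 -m creep '[[0,0,0,0.1,0,0,-1],[0,0,0,0.1,0,0,-1],[0,0,0,0.1,0,0,-1]]'>/dev/null; python3 go.py
```

```text
t 18.975 p [508.1  -7.2  -7.9] tool y ang 5.44 z [-0. -0. -1.] F [-1.5 -2.2  0.7] w -0.0
t 19.475 p [506.7   6.6  -8. ] tool y ang 5.44 z [-0. -0. -1.] F [-1.1 -2.   0.7] w -0.2
t 19.85 p [506.2  12.5  -8. ] tool y ang 5.43 z [-0. -0. -1.] F [-0.9 -2.  -0. ] w 0.1
```

```bash
python3 -m creep '[[0,0,0,0.1,0,0,-1],[0,0,0,0.1,0,0,-1],[0,0,0,0.1,0,0,-1]]'>/dev/null; python3 go.py
python3 -m creep '[[0,0,0,0.1,0,0,-1],[0,0,0,0.1,0,0,-1]]'>/dev/null; python3 go.py
python3 -m creep '[[0,0,0,0.1,0,0,-1],[0,0,0,0.1,0,0,-1]]'>/dev/null; python3 go.py
```

```text
t 20.225 p [505.9  15.9  -7.9] tool y ang 5.39 z [ 0.    -0.006 -1.   ] F [ -0.5 -13.6  -0.4] w 0.1
t 20.475 p [505.9  15.7  -7.8] tool y ang 5.27 z [ 0.001 -0.014 -1.   ] F [ -0.2 -27.5  -0.4] w -0.1
t 20.725 p [505.9  15.5  -7.7] tool y ang 5.14 z [ 0.002 -0.023 -1.   ] F [  0.8 -39.6   0.2] w 0.1
```

The stop is reached: motion halted while the force climbed. Release and lift.

```bash
python3 -m creep '[[0,0,0,-0.4,0,0,-1],[0,0,0,-0.4,0,0,-1],[0,0,0,-0.3,0,0,-1],[0,0,0,0,0,0,-1]]'>/dev/null; python3 go.py
python3 -m creep '[[0,0,0,0,0,-0.5,-1],[0,0,0,0,0,-0.8,-1],[0,0,0,0,0,-1,-1],[0,0,0,0,0,-1,-1],[0,0,0,0,0,-1,-1]]'>/dev/null
python3 -m creep '[[0,0,0,0,0,-1,-1],[0,0,0,0,0,-1,-1],[0,0,0,0,0,-1,-1],[0,0,0,0,0,0,-1]]'>/dev/null; python3 go.py '(380,60,200)'
python3 - <<'E'
from h import *
import cv2
t=env.camera('top')[:,:,::-1];s=env.camera('scene')[:,:,::-1]
cv2.imwrite('pics/fin.png',np.vstack([cv2.resize(t[150:275,190:450],None,fx=3,fy=2.4),cv2.resize(s[130:330,220:480],(780,300))]))
from lips import lips
w=env.camera('wrist')[:,:,::-1].copy();lips('wrist',w,100)
u=np.array([-.096,.995,0]);m=np.array([510.1,-32.1,45])
for k in(70,73,75):print(k,proj('wrist',m+k*u))
E
```

```text
t 21.225 p [507.4   4.5  -7.8] tool y ang 5.43 z [ 0.     0.001 -1.   ] F [-0.4  0.7 -0.9] w 0.2
t 22.35 p [508.8   4.7 140.6] tool y ang 5.46 z [ 0.004  0.    -1.   ] F [ 0.2 -0.1 -0.8] w -0.3
tool shift/20mm [ 3.36 -6.13 -3.  ]
wrist 714.0 (258, 155, 123, 10) [[258.0, 164.0], [258.0, 155.0], [380.0, 155.0], [380.0, 164.0]]
70 [317.6515159  159.13130525]
73 [317.63978431 155.50829747]
75 [317.63192159 153.08008969]
```

View pics/fin.png

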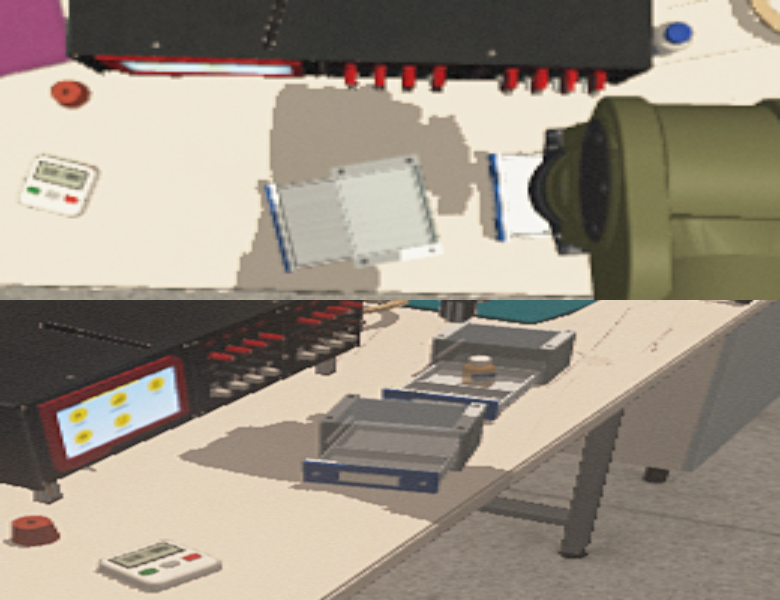

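The bottle is standing at about (478,370) in the lower panel of the picture, and the bystanders are in place. The lip moved about 65 mm by my estimate, so I need a clear top view to check whether the tray is fully out. I'll move the arm aside.

```bash
python3 -m creep '[[0,0,0,1,0,-0.2,-1],[0,0,0,1,0,-0.2,-1],[0,0,0,1,0,-0.2,-1],[0,0,0,1,0,0,-1],[0,0,0,1,0,0,-1]]'>/dev/null
python3 -m creep '[[0,0,0,1,0,0,-1],[0,0,0,1,0,0,-1],[0,0,0,1,0,0,-1],[0,0,0,1,0,0,-1],[0,0,0,1,0,0,-1]]'>/dev/null
python3 -m creep '[[0,0,0,1,0,0,-1],[0,0,0,1,0,0,-1],[0,0,0,1,0,0,-1],[0,0,0,1,0,0,-1],[0,0,0,1,0,0,-1]]'>/dev/null
python3 -m creep '[[0,0,0,1,0,0,-1],[0,0,0,1,0,0,-1],[0,0,0,1,0,0,-1],[0,0,0,0,0,0,-1]]'>/dev/null
python3 go.py
python3 - <<'E'
from h import *
import cv2
t=env.camera('top')[:,:,::-1];cv2.imwrite('pics/t9.png',t)
a=cv2.imread('pics/top0.png')
def blue(im,x0,x1,y0,y1):
    h=cv2.cvtColor(im[y0:y1,x0:x1],cv2.COLOR_BGR2HSV);m=cv2.inRange(h,(100,80,30),(130,255,255))
    ys,xs=np.nonzero(m);return len(xs),(xs.mean()+x0).round(2),(ys.mean()+y0).round(2)
print('R before',blue(a,365,390,208,252));print('R after',blue(t,340,375,208,256))
# white->blue and lid-front edges along rows
for y in(222,236):
    print(y,'before',a[y,370:402].astype(int).sum(1)//3);print(y,'after',t[y,345:402].astype(int).sum(1)//3)
d=cv2.absdiff(a,t).max(2);d=cv2.inRange(d,40,255)
for c in cv2.findContours(d,0,2)[0]:
    if cv2.contourArea(c)>15:print('chg',cv2.boundingRect(c))
E
```

```text
t 24.875 p [472.8 364.4 149.9] tool y ang 5.53 z [ 0.  0. -1.] F [ 0.5 -0.2  0.8] w -0.1
R before (74, np.float64(377.43), np.float64(229.82))
R after (62, np.float64(355.03), np.float64(231.61))
222 before [203 131 137 139 133  97  80  66 173 246 241 237 237 236 237 236 236 236
 236 236 236 236 235 238 230 152 157 134 120 168 155 161]
222 after [226 228 230 220 143 148 151 138  67  67 118 205 247 230 244 244 244 244
 244 244 244 244 244 244 243 243 243 245 242 169 144 169 248 245 244 244
 244 244 245 245 245 244 245 244 244 245 244 245 246 244 174 177 180 178
 179 169 123]
236 before [218 205 132 138 140 140 136 111  59 129 204 242 232 238 237 237 237 237
 236 237 236 236 236 237 237 233 181 156 149 114 125 128]
236 after [228 228 227 231 218 144 147 151 147 121  98  98 183 248 235 244 243 243
 243 243 243 243 243 243 243 243 243 244 245 243 172 154 189 250 244 243
 244 244 244 244 247 243 147 192 240 244 246 245 244 244 243 200 171 173
 174 175 167]
chg (0, 371, 77, 29)
chg (346, 357, 11, 7)
chg (319, 355, 26, 15)
chg (81, 347, 74, 53)
chg (289, 227, 9, 31)
chg (264, 225, 25, 42)
chg (316, 219, 18, 35)
chg (397, 213, 5, 32)
chg (401, 212, 23, 34)
chg (348, 211, 46, 40)
chg (107, 187, 213, 213)
```

```bash
python3 - <<'E'
from h import *
import cv2
u=np.array([-.0958,.9954,0])
t=cv2.imread('pics/t9.png');a=cv2.imread('pics/top0.png')
for y,l0,l1,f in((222,377.8,355.2,394.6),(236,379,356.8,396)):
    p0,p1=ray('top',(l0,y),45),ray('top',(l1,y),45)
    for z in(78,75,70):
        q=ray('top',(f,y),z);print(y,z,'face-front: before',((p0-q)@u).round(1),'after',((p1-q)@u).round(1))
    print('moved',((p1-p0)@u).round(1))
for y in(212,214,216,244,246,248):print(y,t[y,388:445].astype(int).sum(1)//3)
for y in(234,246):print('L',y,t[y,268:345].astype(int).sum(1)//3)
cv2.imwrite('pics/t9c.png',cv2.resize(t[195:275,255:455],None,fx=4,fy=4,interpolation=cv2.INTER_CUBIC))
E
```

```text
222 78 face-front: before 41.3 after 106.0
222 75 face-front: before 41.9 after 106.6
222 70 face-front: before 43.0 after 107.6
moved 64.7
236 78 face-front: before 41.7 after 105.0
236 75 face-front: before 42.3 after 105.7
236 70 face-front: before 43.4 after 106.7
moved 63.3
212 [184 152 164 161 166 186 177 194 211 158 180 187 173 160 117 102 101 119
 141 139 139 137 142 140 142 140 141 140 142 143 143 142 143 143 142 144
 142 136 114 118 116 119 118 114 120 178 229 227 227 227 227 227 227 227
 226 224 227]
214 [239 246 246 246 247 245 175 179 179 179 180 171 130 111 138 103  99 114
 149 146 147 143 143 143 147 147 146 145 143 144 143 145 142 142 143 144
 146 140 123 114 119 118 117 118 121 173 221 228 227 226 227 225 226 226
 226 227 227]
216 [244 244 244 244 244 243 202 173 175 175 177 171 134 142 197  99  96 115
 149 143 145 144 144 143 144 146 146 145 146 144 143 143 143 143 143 144
 144 142 136 118 118 117 120 119 123 167 221 228 228 226 227 228 227 226
 226 228 226]
244 [243 242 242 243 242 242 232 201 236 161 166 169 169 176 166 127 123 122
  97 104 135 165 178 182 194 193
[... 541 characters left out ...]
22 224 227 227 226 227 228 228 228 228 228 229
 222 211 226]
L 234 [227 226 226 226 225 227 226 230 216 142 142 125 109 198 241 177 245 244
 242 243 243 243 243 243 241 242 242 242 243 240 170 174 176 176 176 176
 200 206 205 206 205 208 208 207 209 209 209 209 209 206 207 207 209 209
 208 210 208 206 210 211 206 203 189 121 161 209 231 227 228 228 228 228
 227 228 227 228 227]
L 246 [228 227 227 227 227 227 227 227 227 228 230 220 150 162 101 192 250 217
 221 244 243 242 242 242 241 241 242 241 241 242 243 241 203 176 178 180
 175 179 207 197 206 204 204 205 203 204 206 207 207 208 208 207 208 209
 209 209 209 209 209 208 208 208 211 198 162 149 141 204 230 228 227 227
 226 228 227 228 227]
```

```bash
python3 - <<'E'
from h import *
import cv2
t=cv2.imread('pics/t9.png').astype(float).mean(2)
def edge(y,x0,x1,lev,d):
    r=t[y,x0:x1+1]
    for i in range(len(r)-1):
        if (r[i]-lev)*(r[i+1]-lev)<=0 and (r[i+1]-r[i])*d>0:return x0+i+(lev-r[i])/(r[i+1]-r[i])
u=np.array([-.0958,.9954,0])
F=[];B=[]
for y in range(218,240,2):
    e=edge(y,350,362,160,1); b=edge(y,425,445,175,1)
    if e and b:F.append(ray('top',(e,y),45));B.append(ray('top',(b,y),78));print(y,round(e,1),round(b,1),((F[-1]-B[-1])@u).round(1))
print('travel',np.mean((np.array(F)-np.array(B))@u)-148)
# L, home now, same measure
u=np.array([-.2198,.9755,0]);D=[]
for y in range(236,252,2):
    e=edge(y,274,290,165,1);b=edge(y,325,345,215,1)
    p,q=ray('top',(e,y),45),ray('top',(b,y),78);D.append((p-q)@u);print('L',y,round(e,1),round(b,1),D[-1].round(1))
E
```

```text
218 354.7 433.5 216.5
220 355.1 433.6 215.5
222 355.5 433.9 215.2
224 355.7 434.0 214.8
226 355.7 434.1 214.9
228 355.6 434.3 215.8
230 355.7 434.4 215.3
232 356.1 434.9 215.5
234 356.5 435.0 214.8
236 356.7 435.2 214.5
238 356.7 435.3 215.0
travel 67.26006538933595
L 236 280.7 333.5 145.2
L 238 281.2 334.5 146.1
L 240 281.8 334.0 143.0
L 242 281.7 334.8 145.4
L 244 282.6 335.2 144.2
L 246 282.7 335.4 144.5
L 248 283.2 336.6 146.2
L 250 283.8 335.9 142.6
```

Vision puts the travel at 67–70 mm, which is within error of 75 but doesn't prove it. I'll hook again gently to confirm the tray really is against its stop.

```bash
python3 -m creep '[[0,0,0,-1,0,0,-1],[0,0,0,-1,0,0,-1],[0,0,0,-1,0,0,-1],[0,0,0,-1,0,0,-1],[0,0,0,-1,0,0,-1]]'>/dev/null
python3 -m creep '[[0,0,0,-1,0,0,-1],[0,0,0,-1,0,0,-1],[0,0,0,-1,0,0,-1],[0,0,0,-1,0,0,-1],[0,0,0,-1,0,0,-1]]'>/dev/null
python3 -m creep '[[0,0,0,-1,0,0,-1],[0,0,0,-1,0,0,-1],[0,0,0,-1,0,0,-1],[0,0,0,-1,0,0,-1],[0,0,0,-1,0,0,-1]]'>/dev/null
python3 -m creep '[[0,0,0,-1,0,0,-1],[0,0,0,-1,0,0,-1],[0,0,0,-1,0,0,-1],[0,0,0,-0.2,0,0,-1],[0,0,0,0,0,0,-1]]'>/dev/null
python3 go.py '(507.6,1,-8)'
```

```text
t 27.425 p [5.074e+02 3.000e-01 1.501e+02] tool y ang 5.4 z [-0.  0. -1.] F [-1.   0.7  0.6] w 0.2
tool shift/20mm [0.03 0.01 7.9 ]
```

```bash
python3 -m creep '[[0,0,0,0,0,1,-1],[0,0,0,0,0,1,-1],[0,0,0,0,0,1,-1],[0,0,0,0,0,1,-1],[0,0,0,0,0,1,-1]]'>/dev/null
python3 -m creep '[[0,0,0,0,0,1,-1],[0,0,0,0,0,0.9,-1],[0,0,0,0,0,0.6,-1],[0,0,0,0,0,0.4,-1],[0,0,0,0,0,0,-1]]'>/dev/null; python3 go.py
python3 -m creep '[[0,0,0,0.25,0,0,-1],[0,0,0,0.2,0,0,-1],[0,0,0,0,0,0,-1]]'>/dev/null; python3 go.py
python3 -m creep '[[0,0,0,0.1,0,0,-1],[0,0,0,0.1,0,0,-1],[0,0,0,0,0,0,-1]]'>/dev/null; python3 go.py
python3 -m creep '[[0,0,0,0.1,0,0,-1],[0,0,0,0.1,0,0,-1],[0,0,0,0,0,0,-1]]'>/dev/null; python3 go.py
```

```text
t 28.675 p [507.2   0.6  -8.2] tool y ang 5.45 z [-0.001  0.    -1.   ] F [ 0.9 -0.3  0.1] w -0.2
t 29.05 p [506.9   9.8  -7.5] tool y ang 5.47 z [ 0.001  0.    -1.   ] F [ 0.1 -0.2 -0.3] w 0.2
t 29.425 p [506.2  13.5  -7.9] tool y ang 5.45 z [ 0. -0. -1.] F [ 0.1 -0.6  0.2] w 0.0
t 29.8 p [506.   16.   -7.9] tool y ang 5.4 z [ 0.    -0.003 -1.   ] F [-0.6 -5.6  0.7] w -0.3
```

The same hard stop appears at the same place (y≈16), with no sliding before it, so the tray is fully out. Retract and hand in.

```bash
python3 -m creep '[[0,0,0,-0.4,0,0,-1],[0,0,0,-0.3,0,0,-1],[0,0,0,0,0,-0.4,-1],[0,0,0,0,0,-0.9,-1],[0,0,0,0,0,-1,-1]]'>/dev/null
python3 -m creep '[[0,0,0,0,0,-1,-1],[0,0,0,0,0,-1,-1],[0,0,0,0,0,-1,-1],[0,0,0,0,0,-1,-1],[0,0,0,0,0,0,-1]]'>/dev/null; python3 go.py
python3 - <<'E'
from lips import *
w=env.camera('wrist')[:,:,::-1].copy();lips('wrist',w,100)
print(proj('wrist',np.array([510.1,-32.1,45])+64*np.array([-.096,.995,0])))
print(env.sign_off())
E
```

```text
t 31.05 p [508.7   3.6 120. ] tool y ang 5.44 z [ 0.004  0.    -1.   ] F [-0.7  0.1 -0.5] w 0.0
wrist 864.5 (251, 156, 133, 12) [[250.89999389648438, 157.10000610351562], [382.8999938964844, 155.8000030517578], [383.0, 166.1999969482422], [251.0, 167.5]]
[315.9897439  169.02635965]
the job is handed in; nothing more can be done
None
```

I pushed the empty tray home to its stop, then hooked the amber-bottle tray and drew it out to a hard stop. The camera put its travel at only about 67–70 mm of 75, but a second pull met the same stop. In the last pictures I viewed, the bottle was standing and the timer, bung and white bottle looked undisturbed. I handed the job in at 31 s; the fingertip pulled at up to about 40 N at the stop.

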